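# Set the die-cutter's pressure dial four clicks up and start it

### The arm

A 6-joint arm with a two-finger parallel gripper is mounted at the origin on a cart in front of the work surface, level with it; the furniture and walls round the work are solid. World frame = base frame: x ahead of the robot, y to its left, z up, the work surface at z = 0. Lengths are in m, angles in rad, forces in N, time in s.
With the tool pointing down it reaches from about 0.425 to 0.95 m from the base axis. Payload 3.5 kg.
Tool frame: the origin (TCP) lies on the centre line of the jaws, within the pads' length; the fingertips stand 14 mm ahead of it and the grasp point (between the pads) lies 5 mm behind it (ctrl.finger_overhang is the distance from the TCP to the fingertips, in m); z points along the fingers, y is the line along which they close (so a half turn about z gives the same grasp; the last joint's range is limited). The gripper opens to 85 mm and grips with 20 to 120 N. Pads are 22 mm wide; open, the fingers measure 114 mm over their backs; the gripper's body (76 mm by 85 mm) begins 54 mm behind the grasp point. The pads swing forward as they close: fully open they stand 13 mm farther back than shut.
Start: joints at [-1.31, 0.286, 1.577, -0, 1.279, -0.15], TCP at [0.27, -0.619, 0.245] pointing down, gripper open.
Joint ranges: [-2.77, 2.77], [-0.9, 2.22], [0.21, 2.48], [-1.53, 4.67], [0.24, 2.81], [-2.84, 2.84]. Speed limits (rad/s): [2.79, 2.79, 3.14, 3.14, 3.14, 3.14].

### API

Orientations are given as a unit quaternion [x, y, z, w].
In Python, from plant import ctrl gives the robot as it stands.
- The arm moves only by the tool send_rows, never from a script. Its argument "moves" is text: rows parted by semicolons, each of 7 numbers parted by spaces: the turn, a rotation vector about the tool's x, y, z in units of 360 degrees (1.0 is 360 degrees), then the shift along the tool's x, y, z in units of 20 cm (1.0 is 20 cm), then the gripper's target within -1 to 1 (fully open at 1, half-way at 0, shut at -1). A call has 1 to 12 rows; each row is the pose to reach, as a shift and turn from the pose commanded when the call began, along the tool's axes at that moment, turning the shorter way round; what a row does not reach only later rows make up. A row lasts 1/8 s, in which the tool goes at most 62.5 mm and 10.7 degrees, less where a joint would pass 70% of its speed; a pose out of reach is approached as far as the arm can. A call with a number of a shift or a turn outside -1 to 1 is refused whole. A call with a gripper value outside its range is refused whole. The fingers move at their own pace and stop on an object; "newtons" is the grip in N (left out, the last holds). Time passes only in rows, so rows that repeat a pose let the fingers close. It gives the time, the measured TCP pose, the force, the opening and the grip force at its end, in the units of the state.
- ctrl.get_state(): the state, without advancing time (a new reading comes with each control period).
- ctrl.read_camera(name): name is "scene" or "side" or "wrist"; returns a dict with "image" (384x512x3 uint8, red, green, blue), "fovy" (degrees; the focal length in pixels is half the picture's height over the tangent of half this angle, whatever the lens; pixels are square), "cx", "cy" (the principal point, pixels), "extrinsics" (4x4, takes a point from camera to world coordinates). Camera axes: x right, y up, looking along -z (the intrinsics and any distortion apply to the point x, -y, -z); pixel columns grow to the right and rows downward; lengths in m; the calibration is good to about 2 mm. A picture is of the moment at which its call begins. There is no depth.
- ctrl.sign_off(): hands the job in; it is judged then, once.
The state is a dict: "time": time; "qpos": joint angles; "dq": joint speeds; "joint_efforts": joint torques, N m; "eef_pos": TCP position; "tcp_rot": TCP orientation; "contact_force": force on the tool from outside, world axes, zero at the start; "wrist_torque": the same for the moment, N m; "opening": opening from 0.0 (shut) to 1.0 (fully open); "finger_force": force on a finger pad.
Only numpy, scipy, OpenCV 4.12 (cv2) and the standard library are available. Lean on these libraries where they do the work, as an engineer would, in place of code of your own. Each camera call takes 0.05 s, during which the arm holds its last target. There are 200 camera calls.

### The job

Thicker card is waiting at the die-cutting machine: with a fingertip, push its black pressure dial round clockwise (seen from above) by exactly four clicks from where it stands, without running on to a fifth. Then press the green start button fully down with a fingertip and let it come back up. Only push: do not pinch the dial's grip bar, do not press the button before the dial is set, and leave everything else on the cart where it stands.

Things in the scene. Friction and masses are not known exactly. Their poses are not given: they have to be found in the camera images.
- machine: desktop die-cutting machine, blue and white casing 130 x 220 x 86 mm (x, y, z), fixed to the cart top; a grey feed table with yellow card sticks out 50 mm at its front (-x). Origin: centre of its underside at the height of the cart top; x points to its back, y to its left, z up. On its flat top (86 mm high), which is clear round both controls: the dial, with its axis at x = -1, y = +41 mm, and the start button at x = -5, y = -72 mm
- dial (a joint): angle of the pressure dial about its vertical axis, rad, growing clockwise seen from above, from 0 (lower stop) to 4.19 (upper stop). It has 11 click stops, one every 24 degrees (0.419 rad) from 0 on; a spring plunger holds it in each and pulls it into the next once it is pushed half a step on. It starts at rest in one of the first four (0, 0.419, 0.838 or 1.257). About 0.1 N m of torque (3 N at 35 mm from the axis) is needed to leave a stop
- dial_centre (a point): point on the dial's axis at the top of its disc (97 mm above the cart top). The disc is black, 96 mm in diameter, 10 mm thick, just over the casing's top. A grip bar runs straight across the disc through its axis: 94 mm long, 16 mm thick, rising 26 mm above the disc; red sides, black ridge along the middle, one end white
- pointer_tip (a point): point on the top edge of the grip bar (26 mm above the disc), 44 mm from the dial's axis, at the end that is marked white (white line on top, white tip; the other end is red): where the dial points. Black ticks on the white panel round the dial mark the click stops. The side of the bar is pushed anywhere between the disc and the bar's top
- start (a joint): travel of the green start button, m: 0 up, 0.006 fully down; a spring brings it back, 4 N hold it fully down
- start_top (a point): centre of the flat top of the green start button, 26 mm in diameter, 103 mm above the cart top when up, 10 mm above its black collar (42 mm in diameter); it goes straight down
- tape_roll: a loose bystander that stays where it is: blue-green paper tape roll lying flat, 90 mm in diameter, 16 mm high; origin under its centre
- spool: a loose bystander that stays where it is: yellow thread spool standing, 29 mm in diameter, 48 mm high; origin under its centre
- stamp: a loose bystander that stays where it is: wooden stamp with a turned knob, 26 x 32 x 50 mm; origin under its centre
- bottle: a loose bystander that stays where it is: white squeeze bottle with an orange cap, 42 mm in diameter, 120 mm high; origin under its centre
- glue_stick: a loose bystander that stays where it is: yellow glue stick with a blue cap standing, 30 mm in diameter, 95 mm high; origin under its centre
- pen_cup: white wire-mesh cup of felt pens, 92 x 92 x 173 mm, stays where it is; origin under its centre

How it is judged:
By the outcome, as a careful person would: the job done as asked, in the order asked, and still so for the second after the job is handed in, with the robot touching nothing.
It also fails if it takes over 58 s, if anything falls off the work surface, if the arm or the gripper's body presses on something with over 40 N, if the wrist force passes 120 N, or if a joint passes its speed limit or range.

## Working session

There is one attempt and no reset: what is moved stays moved. The work goes in short steps, Python scripts to look and compute and a tool call to move; the robot and the scene stay as the last step left them, time stands still between calls to the robot, and variables do not carry over. Pictures are saved under pics/ and viewed, at most 10 in all, crops included, and the job is handed in when it is done.

Besides the shell and the picture viewer there is one more tool, called after "Emit:" as name(argument=value, ...) on one line, values as JSON. send_rows: Moves the arm, as the interface text tells. Its arguments: {"type":"object","properties":{"moves":{"type":"string"},"newtons":{"type":"number"}},"required":["moves"]}

```bash
mkdir -p pics; ls
python3 - <<'E'
from plant import ctrl
import cv2,numpy as np
s=ctrl.get_state();print({k:np.round(v,3) for k,v in s.items()},ctrl.finger_overhang)
for n in("scene","side"):
    c=ctrl.read_camera(n);print(n,c['fovy'],c['cx'],c['cy'],np.round(c['extrinsics'],3).tolist(),[k for k in c])
    cv2.imwrite(f'pics/{n}0.png',c['image'][:,:,::-1])
a=np.vstack([cv2.imread('pics/scene0.png'),cv2.imread('pics/side0.png')])
E
```

```text
pics
{'time': np.float64(0.0), 'qpos': array([-1.31 ,  0.287,  1.578, -0.   ,  1.279, -0.15 ]), 'dq': array([ 0.001, -0.   ,  0.   ,  0.001,  0.002, -0.002]), 'joint_efforts': array([-0.0000e+00, -4.0598e+01, -2.9263e+01, -0.0000e+00,  6.0000e-03,
        0.0000e+00]), 'eef_pos': array([ 0.269, -0.618,  0.244]), 'tcp_rot': array([ 0.979,  0.204, -0.   , -0.001]), 'contact_force': array([ 1.378, -0.409,  0.043]), 'wrist_torque': array([-0.003, -0.016,  0.041]), 'finger_force': np.float64(0.0), 'opening': np.float64(1.003)} 0.014
scene 57.50917205197371 257.02624345507917 191.2162054307816 [[-0.804, 0.296, -0.516, -0.047], [-0.595, -0.388, 0.704, 0.676], [0.008, 0.873, 0.488, 0.557], [0.0, 0.0, 0.0, 1.0]] ['image', 'fovy', 'cx', 'cy', 'extrinsics']
side 47.41077702647654 255.9708139434677 188.81957991871482 [[0.93, 0.201, -0.307, 0.027], [-0.367, 0.456, -0.811, -1.118], [-0.023, 0.867, 0.498, 0.795], [0.0, 0.0, 0.0, 1.0]] ['image', 'fovy', 'cx', 'cy', 'extrinsics']
```

View pics/scene0.png

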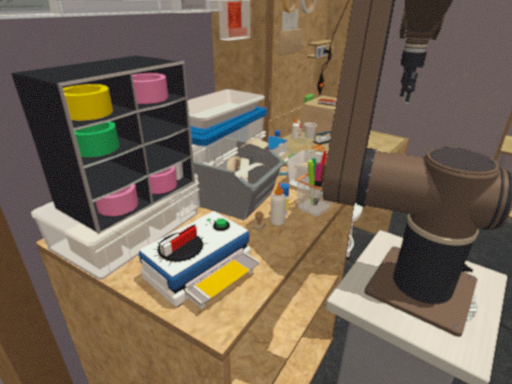

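View pics/side0.png

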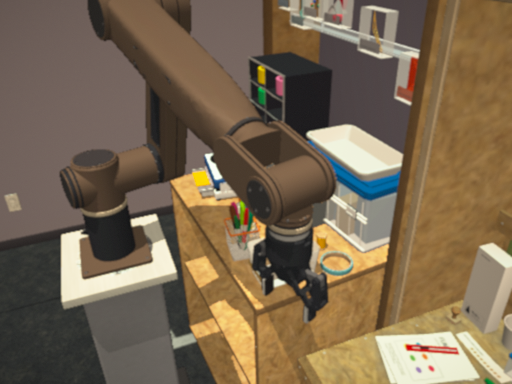

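Scene view: the machine stands front-left with its dial near (182,243), bar red with white end toward (165,250), button near (221,224). In the side view the arm hides most of the machine.

```bash
cat > h.py <<'E'
import numpy as np,cv2
from plant import ctrl
from scipy.spatial.transform import Rotation as R
def ray(c,u,v):
    f=c['image'].shape[0]/2/np.tan(np.radians(c['fovy'])/2);E=c['extrinsics']
    return E[:3,3],E[:3,:3]@np.array([(u-c['cx'])/f,-(v-c['cy'])/f,-1])
def cast(c,u,v,z):
    o,d=ray(c,u,v);return o+d*(z-o[2])/d[2]
def proj(c,p):
    f=c['image'].shape[0]/2/np.tan(np.radians(c['fovy'])/2);E=c['extrinsics']
    q=E[:3,:3].T@(np.array(p)-E[:3,3]);return np.array([c['cx']-f*q[0]/q[2],c['cy']+f*q[1]/q[2]])
def tri(c1,p1,c2,p2):
    (a,d),(b,e)=ray(c1,*p1),ray(c2,*p2);d=d/np.linalg.norm(d);e=e/np.linalg.norm(e)
    s=np.linalg.lstsq(np.c_[d,-e],b-a,rcond=None)[0];P,Q=a+d*s[0],b+e*s[1];return (P+Q)/2,np.linalg.norm(P-Q)
def blobs(im,lo,hi,amin=30):
    m=cv2.inRange(cv2.cvtColor(im,cv2.COLOR_RGB2HSV),lo,hi);n,l,s,c=cv2.connectedComponentsWithStats(m)
    return [(c[i].round(1).tolist(),int(s[i,4]),s[i,:4].tolist()) for i in range(1,n) if s[i,4]>=amin]
def move(p,rot=None):
    """shift/turn numbers from the present pose to tool at p with rotation rot"""
    s=ctrl.get_state();A=R.from_quat(s['tcp_rot']);r=A if rot is None else rot
    return np.round((A.inv()*r).as_rotvec()/(2*np.pi),4),np.round(A.inv().apply(np.array(p)-s['eef_pos'])/.2,4)
E
python3 - <<'E'
from h import *
c=ctrl.read_camera('scene')
print(cast(c,182,245,.097),cast(c,221,223,.103),cast(c,167,250,.12),cast(c,312,180,.1),cast(c,278,190,.12))
print([cast(c,*p,.086) for p in((142,263),(213,213),(250,235))], cast(c,240,212,.0),cast(c,310,150,.17))
b=blobs(c['image'],(50,100,50),(80,255,255),20);print(b)
w=ctrl.read_camera('wrist');print(w['fovy'],w['cx'],w['cy']);E=w['extrinsics']
A=R.from_quat(ctrl.get_state()['tcp_rot']);print('cam in tool',A.inv().apply(E[:3,3]-ctrl.get_state()['eef_pos']),A.inv().as_matrix()@E[:3,:3])
cv2.imwrite('pics/w0.png',w['image'][:,:,::-1])
E
```

```text
[0.42662328 0.29566049 0.097     ] [0.40967181 0.19123688 0.103     ] [0.41461116 0.34328672 0.12      ] [ 0.3504254 -0.1300167  0.1      ] [0.37561546 0.00836429 0.12      ]
[array([0.45863784, 0.37511621, 0.086     ]), array([0.47162484, 0.15234508, 0.086     ]), array([0.34305178, 0.16931136, 0.086     ])] [0.50683879 0.00463231 0.        ] [ 0.38531448 -0.16955062  0.17      ]
[([97.6, 139.8], 1225, [74, 121, 46, 37]), ([314.1, 163.4], 25, [313, 159, 3, 13]), ([220.9, 223.0], 83, [216, 219, 11, 9])]
68.96255961352597 256.7150394427492 191.80467381680222
cam in tool [ 0.07053996 -0.00077071 -0.12890446] [[-4.39866414e-04  9.60558802e-01  2.78076599e-01]
 [ 9.99999713e-01  2.51203764e-04  7.14084903e-04]
 [ 6.16066650e-04  2.78076834e-01 -9.60558637e-01]]
```

Emit:
send_rows(moves="0 0 -0.03 0.14 -0.16 -0.2 -1;0 0 -0.06 0.28 -0.32 -0.4 -1;0 0 -0.09 0.41 -0.48 -0.6 -1;0 0 -0.11 0.55 -0.63 -0.75 -1", newtons=20)

```text
time: 0.7
eef_pos: [0.3204, -0.4582, 0.3974]
tcp_rot: [0.851, 0.525, -0.0, 0.001]
contact_force: [-0.0, 0.2, 0.3]
opening: 0.148
finger_force: 0.0
```

```bash
cat >> h.py <<'E'
def down(deg):
    """tool pointing down with tool x at yaw deg"""
    return R.from_euler('z',deg,degrees=True)*R.from_euler('x',180,degrees=True)
E
python3 - <<'E'
from h import *
s=ctrl.get_state();print(s['eef_pos'],s['time'],s['contact_force'])
print(move((.45,-.28,.39)))
E
```

```text
[ 0.32039297 -0.45818674  0.3973896 ] 0.7 [-0.04380673  0.20235265  0.325805  ]
(array([0., 0., 0.]), array([1.0869, 0.1802, 0.0359]))
```

Emit:
send_rows(moves="0 0 -0.025 0.3 0.06 0 -1;0 0 -0.05 0.6 0.1 0 -1;0 0 -0.075 0.9 0.15 0 -1;0 0 -0.08 1 0.2 0 -1")

```text
time: 1.2
eef_pos: [0.4474, -0.2961, 0.3956]
tcp_rot: [0.693, 0.721, 0.0, 0.0]
contact_force: [-0.3, -1.3, -0.3]
opening: -0.002
finger_force: 0.0
```

Run:
```python
from h import *
s=ctrl.get_state();print(s['eef_pos'],s['time'],s['contact_force'])
print(move((.47,-.08,.4)),move((.42,.2,.4)))
```

```text
[ 0.44743655 -0.29614252  0.39563903] 1.2 [-0.33351338 -1.25963406 -0.29287173]
(array([0., 0., 0.]), array([ 1.0755,  0.155 , -0.0217])) (array([0., 0., 0.]), array([ 2.4842, -0.04  , -0.0219]))
```

Emit:
send_rows(moves="0 0 -0.02 0.3 0.05 0 -1;0 0 -0.03 0.6 0.1 0 -1;0 0 -0.04 0.9 0.15 0 -1;0 0 -0.04 1 0.15 0 -1")

```text
time: 1.7
eef_pos: [0.4693, -0.0951, 0.3955]
tcp_rot: [0.598, 0.802, 0.0, 0.0]
contact_force: [0.3, -1.0, 0.0]
opening: -0.0
finger_force: 0.0
```

Emit:
send_rows(moves="0 0 -0.02 0.3 -0.05 0 -1;0 0 -0.02 0.6 -0.05 0 -1;0 0 -0.02 0.9 -0.1 0 -1;0 0 -0.02 1 -0.1 0 -1")

```text
time: 2.2
eef_pos: [0.3924, 0.0905, 0.3957]
tcp_rot: [0.547, 0.837, 0.001, 0.0]
contact_force: [0.8, -0.7, -0.2]
opening: 0.002
finger_force: 0.0
```

Run:
```python
from h import *
s=ctrl.get_state();print(s['eef_pos'],s['tcp_rot'],s['time'],s['qpos'])
w=ctrl.read_camera('wrist');cv2.imwrite('pics/w1.png',w['image'][:,:,::-1]);np.save('w1.npy',w,allow_pickle=True)
```

```text
[0.39235654 0.09046414 0.39565867] [5.46579894e-01 8.37406721e-01 5.02546876e-04 3.88160039e-04] 2.2 [-2.69545041e-02 -4.26427262e-01  1.98337606e+00  4.49562680e-04
  1.58345608e+00 -4.41195397e-01]
```

View pics/w1.png

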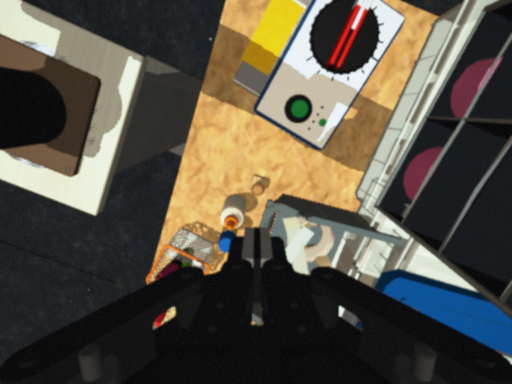

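Wrist view: dial centre about (344,35) with the white end up at (358,15), button about (298,108); the rack's tray runs along the right at ~(430,90). I move on to centre it, which also gives a second view.

Emit:
send_rows(moves="0 0 0 0.2 0.05 0.1 -1;0 0 0 0.4 0.1 0.2 -1;0 0 0 0.6 0.15 0.3 -1;0 0 0 0.6 0.15 0.3 -1;0 0 0 0.6 0.15 0.3 -1")

```text
time: 2.88
eef_pos: [0.3739, 0.2097, 0.3355]
tcp_rot: [0.548, 0.836, -0.0, 0.0]
contact_force: [-0.5, 0.4, 1.2]
opening: 0.004
finger_force: 0.0
```

Run:
```python
from h import *
s=ctrl.get_state();print(s['eef_pos'],s['time'],s['qpos'])
w=ctrl.read_camera('wrist');im=w['image'];np.save('w2.npy',w,allow_pickle=True)
w1=np.load('w1.npy',allow_pickle=True).item()
for c in(w1,w):
    print('green',blobs(c['image'],(50,100,40),(85,255,255),60))
    print('red',blobs(c['image'],(0,150,100),(6,255,255),40))
cv2.imwrite('pics/w2.png',cv2.resize(im[:360,:,::-1],None,fx=1.5,fy=1.5,interpolation=cv2.INTER_CUBIC))
```

```text
[0.37385332 0.20972411 0.33554251] 2.875 [ 2.73966252e-01 -3.44705533e-01  2.03092855e+00 -6.16923394e-04
  1.45523236e+00 -1.36790436e-01]
green [([299.1, 108.3], 288, [290, 99, 19, 20])]
red [([343.7, 35.3], 351, [329, 5, 31, 60]), ([350.2, 41.2], 269, [336, 10, 32, 58]), ([159.1, 319.6], 73, [154, 312, 12, 15])]
green [([279.3, 196.9], 334, [270, 187, 20, 21])]
red [([325.8, 128.1], 291, [311, 100, 31, 58]), ([332.8, 133.7], 215, [319, 105, 31, 56])]
```

View pics/w2.png

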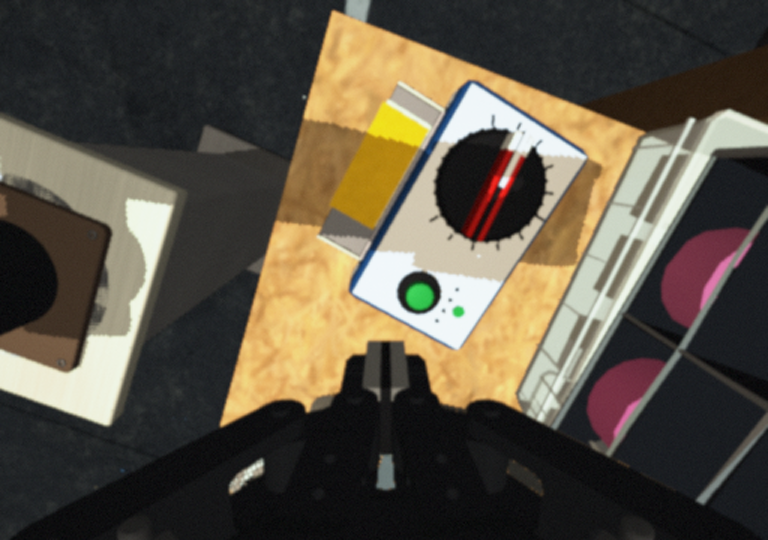

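The picture shows the dial disc centred about (490,185) in this 1.5x view, white bar end at (519,137), button at (420,296); open cart around, rack tray to the right.

Run:
```python
from h import *
w1,w2=[np.load(f'w{i}.npy',allow_pickle=True).item() for i in(1,2)]
P,g=tri(w1,(299.1,108.3),w2,(279.3,196.9));print('button',P,g, cast(w2,279.3,196.9,.103))
for c,c0,o in((w2,(326,126),.097),(w1,(344,36),.097)):
    im=c['image'];hsv=cv2.cvtColor(im,cv2.COLOR_RGB2HSV)
    blk=(hsv[...,2]<60).astype(np.uint8);red=cv2.inRange(hsv,(0,120,80),(8,255,255))//255
    m=cv2.morphologyEx(blk|red,cv2.MORPH_OPEN,np.ones((5,5),np.uint8));n,l,s,ct=cv2.connectedComponentsWithStats(m)
    k=l[int(c0[1]),int(c0[0])+12];print(k,s[k],ct[k])
    cn=max(cv2.findContours((l==k).astype(np.uint8),cv2.RETR_EXTERNAL,cv2.CHAIN_APPROX_NONE)[0],key=len)[:,0]
    Q=np.array([cast(c,*p,.097)[:2] for p in cn+0.0]);hull=cv2.convexHull(Q.astype(np.float32))
    (x,y),r=cv2.minEnclosingCircle(hull);print('disc',x,y,r)
    e=cv2.fitEllipse(cv2.convexHull(cn));print('ell px',e)
    # bar red pixels direction at mid height
    ys,xs=np.nonzero(red);sel=np.hypot(xs-c0[0],ys-c0[1])<45
    pts=np.array([cast(c,a,b,.110)[:2] for a,b in zip(xs[sel],ys[sel])])
    u,sv,v=np.linalg.svd(pts-pts.mean(0));print('bar c',pts.mean(0),'dir',np.degrees(np.arctan2(v[0,1],v[0,0])),sv)
c=w2
im=c['image'];cv2.imwrite('pics/w2c.png',cv2.resize(im[70:215,235:400,::-1],None,fx=4,fy=4,interpolation=cv2.INTER_CUBIC))
```

```text
button [0.41870311 0.18401333 0.1002963 ] 0.00036428239471375393 [0.41797892 0.184657   0.103     ]
4 [ 318  102   45   58 1505] [342.12425249 132.65116279]
disc 0.45017898082733154 0.2945629358291626 0.04092352092266083
ell px ((340.41253662109375, 130.89878845214844), (38.658424377441406, 65.57780456542969), 31.29930305480957)
bar c [0.4366589  0.28869107] dir -89.96883288679771 [0.53372814 0.14769817]
2 [ 311    0   67   73 3362] [342.91284949  36.14425937]
disc 0.4339643120765686 0.2942834496498108 0.04699032008647919
ell px ((344.1152648925781, 35.24993133544922), (66.6930160522461, 75.74872589111328), 18.64351463317871)
bar c [0.43547147 0.28944909] dir -89.86972049440938 [0.58081208 0.16813228]
```

View pics/w2c.png

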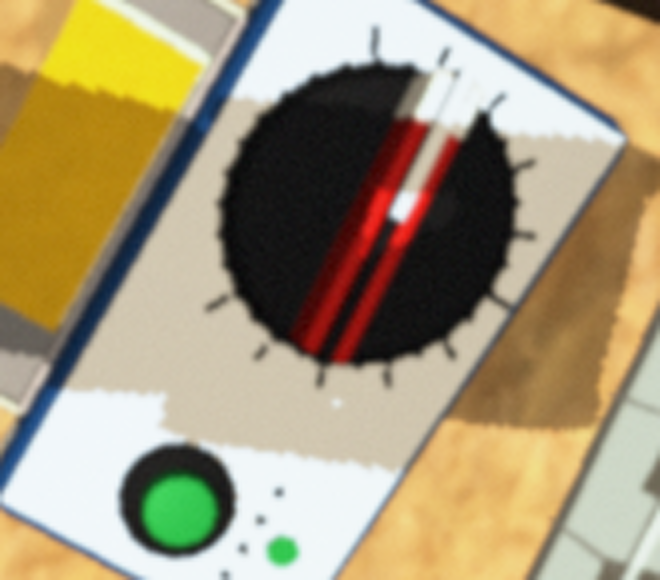

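The pointer sits at the second tick (index 1), along about +90° in world; the target is four ticks clockwise. I'll push the red end from its +x side with the shut fingers' x-face.

Run:
```python
from h import *
w2=np.load('w2.npy',allow_pickle=True).item()
print('centre w2',cast(w2,327,123.2,.097), tri(w2,(327,123.2),np.load('w1.npy',allow_pickle=True).item(),(344.1,35.25)))
print('white end',cast(w2,235+443/4,70+85/4,.123),'tray edge',[cast(w2,385,270*.95,h) for h in(0,.05,.1)])
print(move((.468,.262,.19),down(180)))
```

```text
centre w2 [0.43372372 0.2970023  0.097     ] (array([0.43472036, 0.29723742, 0.09155688]), np.float64(0.0006295048150854758))
white end [0.43071268 0.33588309 0.123     ] tray edge [array([0.66692973, 0.13205893, 0.        ]), array([0.63232301, 0.14745454, 0.05      ]), array([0.59771628, 0.16285014, 0.1       ])]
(array([ 1.000e-04,  2.000e-04, -1.848e-01]), array([0.0543, 0.5345, 0.7302]))
```

Emit:
send_rows(moves="0 0 -0.03 0.01 0.09 0.1 -1;0 0 -0.06 0.02 0.18 0.2 -1;0 0 -0.09 0.03 0.27 0.3 -1;0 0 -0.12 0.04 0.36 0.4 -1;0 0 -0.15 0.05 0.45 0.5 -1;0 0 -0.17 0.05 0.53 0.6 -1;0 0 -0.185 0.055 0.54 0.73 -1;0 0 -0.185 0.055 0.54 0.73 -1;0 0 -0.185 0.055 0.54 0.73 -1")

```text
time: 4.05
eef_pos: [0.4692, 0.2628, 0.1908]
tcp_rot: [0.0, 1.0, 0.0, 0.001]
contact_force: [0.4, 0.0, 0.1]
opening: 0.003
finger_force: 0.0
```

Run:
```python
from h import *
s=ctrl.get_state();print(s['eef_pos'],s['tcp_rot'],s['time'],s['qpos'])
w=ctrl.read_camera('wrist');im=w['image'];np.save('w3.npy',w,allow_pickle=True)
cv2.imwrite('pics/w3.png',cv2.resize(im[:,:,::-1],None,fx=1.4,fy=1.4))
print('TCPproj',proj(w,s['eef_pos']+[0,0,-.014]))
print(move((.468,.262,.118),down(180)))
```

```text
[0.46916556 0.26284138 0.19079387] [1.24697067e-04 9.99999447e-01 2.87648411e-04 1.00344778e-03] 4.05 [ 3.21960931e-01  3.54783607e-02  1.96442843e+00 -9.85842369e-05
  1.13960006e+00 -1.24854489e+00]
TCPproj [255.60934808 242.18163693]
(array([0.0001, 0.0004, 0.0001]), array([ 0.0072, -0.0056,  0.3658]))
```

View pics/w3.png

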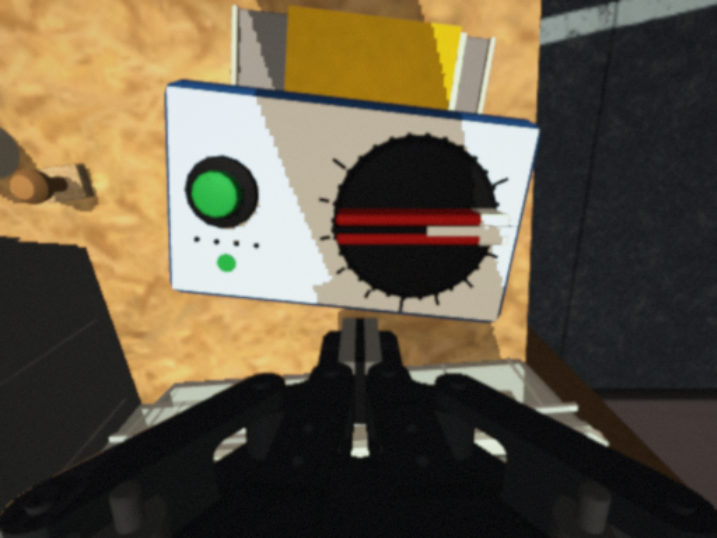

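Bar lies horizontally in view (white end right at (495,225)), disc centre about (417,216), fingertip at (360,325) just beyond the bar's far side; button at (215,194).

```bash
cat >> h.py <<'E'
def arc(C,phis,a0=90.,rho=.034,off=.019,z=.118):
    """rows pushing the red end: bar turned clockwise by phi deg from a0"""
    for p in phis:
        a=np.radians(a0+180-p);u=np.array([np.cos(a),np.sin(a)]);n=np.array([-u[1],u[0]])
        t,s=move([*(np.array(C)+rho*u+off*n),z],down(180-p));print(p,t,s)
E
python3 - <<'E'
from h import *
w=np.load('w3.npy',allow_pickle=True).item();im=w['image']
hsv=cv2.cvtColor(im,cv2.COLOR_RGB2HSV)
m=((hsv[...,2]<60)|(cv2.inRange(hsv,(0,120,80),(8,255,255))>0)).astype(np.uint8)
m=cv2.morphologyEx(m,cv2.MORPH_OPEN,np.ones((7,7),np.uint8));n,l,s,ct=cv2.connectedComponentsWithStats(m);k=l[120,298];print(s[k])
cn=max(cv2.findContours((l==k).astype(np.uint8),cv2.RETR_EXTERNAL,cv2.CHAIN_APPROX_NONE)[0],key=len)
Q=np.array([cast(w,*p[0],.097)[:2] for p in cv2.convexHull(cn)],np.float32);print(cv2.minEnclosingCircle(Q))
for q in((336,210),(337,244),(480,208),(480,246)): print(cast(w,q[0]/1.4,q[1]/1.4,.115))
print('green',[ (b,cast(w,*b[0],.103)) for b in blobs(im,(50,100,40),(85,255,255),60)])
E
```

```text
[ 240   97  113   53 4688]
((0.42671385407447815, 0.2946907579898834), 0.04453045502305031)
[0.42582263 0.2513166  0.115     ]
[0.44398038 0.2515356  0.115     ]
[0.42484108 0.32642901 0.115     ]
[0.44514208 0.32816307 0.115     ]
green [(([153.8, 137.9], 1010, [136, 121, 37, 35]), array([0.4181656 , 0.18487727, 0.103     ])), (([161.2, 187.4], 123, [155, 182, 13, 12]), array([0.45739642, 0.18676074, 0.103     ]))]
```

Emit:
send_rows(moves="0 0 0 0 0 0.1 -1;0 0 0 0 0 0.2 -1;0 0 0 0 0 0.3 -1;0 0 0 0 0 0.36 -1;0 0 0 0 0 0.36 -1")

```text
time: 4.72
eef_pos: [0.4681, 0.2632, 0.1174]
tcp_rot: [-0.001, 1.0, -0.0, -0.0]
contact_force: [0.8, 0.1, -0.3]
opening: 0.001
finger_force: 0.0
```

Run:
```python
from h import *
s=ctrl.get_state();print(s['eef_pos'],s['contact_force'])
arc((.434,.296),range(0,78,6))
```

```text
[0.46806686 0.26324337 0.11735418] [ 0.7874878   0.07342634 -0.34825534]
0 [-0.     -0.0001  0.0003] [ 0.0753 -0.0061 -0.0032]
6 [-0.     -0.0001  0.017 ] [ 0.0937 -0.015  -0.0032]
12 [-0.     -0.0001  0.0336] [ 0.1128 -0.022  -0.0032]
18 [-0.     -0.0001  0.0503] [ 0.1326 -0.027  -0.0032]
24 [-0.     -0.0001  0.067 ] [ 0.1528 -0.0299 -0.0032]
30 [-0.     -0.0001  0.0836] [ 0.1731 -0.0306 -0.0032]
36 [-0.000e+00 -1.000e-04  1.003e-01] [ 0.1935 -0.0292 -0.0031]
42 [-0.00e+00 -1.00e-04  1.17e-01] [ 0.2135 -0.0257 -0.0031]
48 [-1.000e-04 -1.000e-04  1.336e-01] [ 0.2331 -0.0201 -0.0031]
54 [-1.000e-04 -0.000e+00  1.503e-01] [ 0.2521 -0.0125 -0.0031]
60 [-1.00e-04 -0.00e+00  1.67e-01] [ 0.2701 -0.003  -0.0031]
66 [-1.000e-04 -0.000e+00  1.836e-01] [ 0.287   0.0084 -0.0031]
72 [-1.000e-04 -0.000e+00  2.003e-01] [ 0.3026  0.0215 -0.0031]
```

Emit:
send_rows(moves="0 0 0 0.075 -0.006 0 -1;0 0 0.017 0.094 -0.015 0 -1;0 0 0.034 0.113 -0.022 0 -1;0 0 0.05 0.133 -0.027 0 -1;0 0 0.067 0.153 -0.03 0 -1;0 0 0.084 0.173 -0.031 0 -1;0 0 0.1 0.193 -0.029 0 -1;0 0 0.117 0.213 -0.026 0 -1;0 0 0.134 0.233 -0.02 0 -1;0 0 0.15 0.252 -0.012 0 -1;0 0 0.167 0.27 -0.003 0 -1;0 0 0.184 0.287 0.008 0 -1")

```text
time: 6.22
eef_pos: [0.4104, 0.265, 0.1185]
tcp_rot: [0.547, 0.837, 0.001, 0.001]
contact_force: [0.0, 0.4, -0.6]
opening: 0.007
finger_force: 0.0
```

Run:
```python
from h import *
s=ctrl.get_state();print(s['eef_pos'],s['contact_force'],s['qpos'])
w=ctrl.read_camera('wrist');im=w['image'];np.save('w4.npy',w,allow_pickle=True)
cv2.imwrite('pics/w4.png',cv2.resize(im[:,:,::-1],None,fx=1.4,fy=1.4))
arc((.434,.296),(66,72,76,80,84,88,92))
```

```text
[0.41042069 0.26499885 0.118457  ] [ 0.00129336  0.42116384 -0.5716199 ] [ 3.65281254e-01  2.01621889e-02  2.12738389e+00  4.01735857e-05
  9.92290627e-01 -4.82285907e-02]
66 [ 0.0002 -0.     -0.0012] [-0.0032  0.0025  0.0014]
72 [ 0.0002 -0.      0.0155] [ 0.015  -0.0066  0.0014]
76 [ 0.0002 -0.0001  0.0266] [ 0.0276 -0.0117  0.0014]
80 [ 0.0002 -0.0001  0.0377] [ 0.0406 -0.0158  0.0014]
84 [ 0.0002 -0.0001  0.0488] [ 0.0538 -0.019   0.0014]
88 [ 0.0002 -0.0001  0.0599] [ 0.0672 -0.0212  0.0014]
92 [ 0.0002 -0.0001  0.0711] [ 0.0807 -0.0226  0.0014]
```

View pics/w4.png

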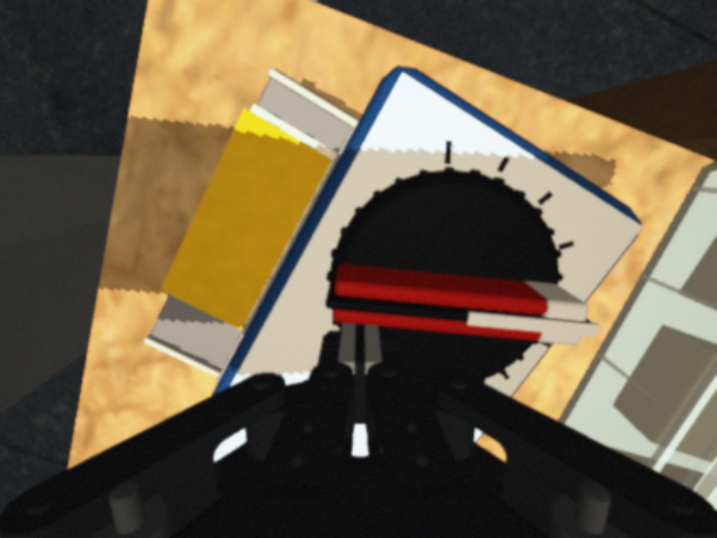

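Bar now points to the fifth tick (hidden beneath its white end near (590,325); four ticks visible before it), i.e. three clicks done. One more, gently.

Emit:
send_rows(moves="0 0 0.016 0.015 -0.007 0 -1;0 0 0.027 0.028 -0.012 0 -1;0 0 0.038 0.041 -0.016 0 -1;0 0 0.049 0.054 -0.019 0 -1;0 0 0.06 0.067 -0.021 0 -1;0 0 0.066 0.074 -0.022 0 -1;0 0 0.066 0.074 -0.022 0 -1")

```text
time: 7.15
eef_pos: [0.4005, 0.2767, 0.1181]
tcp_rot: [0.706, 0.709, 0.001, 0.0]
contact_force: [0.7, -0.0, -0.1]
opening: 0.004
finger_force: 0.0
```

Run:
```python
from h import *
s=ctrl.get_state();print(s['eef_pos'],s['contact_force'],s['tcp_rot'])
w=ctrl.read_camera('wrist');im=w['image'];np.save('w5.npy',w,allow_pickle=True)
hsv=cv2.cvtColor(im,cv2.COLOR_RGB2HSV);red=cv2.inRange(hsv,(0,150,100),(8,255,255))
for p in [np.load('w4.npy',allow_pickle=True).item(),w]:
    red=cv2.inRange(cv2.cvtColor(p['image'],cv2.COLOR_RGB2HSV),(0,150,100),(8,255,255))
    n,l,st,ct=cv2.connectedComponentsWithStats(red)
    for k in range(1,n):
        if st[k,4]>150:
            ys,xs=np.nonzero(l==k);vx,vy,x,y=cv2.fitLine(np.c_[xs,ys].astype(np.float32),cv2.DIST_L2,0,.01,.01).ravel()
            a,b=cast(p,x-20*vx,y-20*vy,.11),cast(p,x+20*vx,y+20*vy,.11);print(st[k],np.degrees(np.arctan2(*(b-a)[1::-1])))
cv2.imwrite('pics/w5.png',cv2.resize(im[:,:,::-1],None,fx=1.4,fy=1.4))
```

```text
[0.40052471 0.27674383 0.11806138] [ 0.65533346 -0.04039996 -0.14824932] [7.05602943e-01 7.08607189e-01 5.41074458e-04 2.16003148e-04]
[ 240  200  151   25 1622] 17.82982977333666
[ 238  221  148   22 1095] 17.13309555619914
[ 240  198  151   26 1683] -6.176641470487257
[ 238  219  148   24 1129] -6.919074631055187
```

View pics/w5.png

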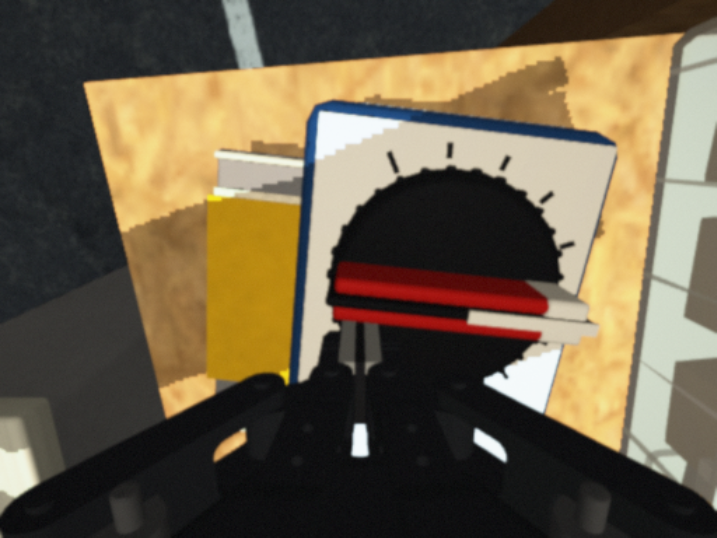

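Five ticks now precede the bar's tip (590,325), and its direction went 90° → −6.5°: exactly four clicks. Now back off, lift, and go over the button.

Emit:
send_rows(moves="0 0 0 -0.05 0 0 -1;0 0 0 -0.08 0 -0.1 -1;0 0 0 -0.15 0.03 -0.18 -1;0 0 0 -0.3 0.06 -0.18 -1;0 0 0 -0.46 0.088 -0.15 -1;0 0 0 -0.46 0.088 -0.1 -1;0 0 0 -0.46 0.088 -0.1 -1")

```text
time: 8.07
eef_pos: [0.418, 0.1843, 0.1366]
tcp_rot: [0.707, 0.708, -0.001, -0.001]
contact_force: [0.3, 0.2, 1.1]
opening: 0.0
finger_force: 0.0
```

Run:
```python
from h import *
s=ctrl.get_state();print(s['eef_pos'],s['contact_force'])
print(move((.418,.1847,.1105)))
```

```text
[0.41798563 0.18428024 0.13656086] [0.29106167 0.19237753 1.07674673]
(array([0., 0., 0.]), array([0.0021, 0.0003, 0.1303]))
```

Emit:
send_rows(moves="0 0 0 0 0 0.05 -1;0 0 0 0 0 0.09 -1;0 0 0 0 0 0.11 -1;0 0 0 0 0 0.12 -1;0 0 0 0 0 0.128 -1;0 0 0 0 0 0.128 -1")

```text
time: 8.82
eef_pos: [0.4185, 0.1849, 0.112]
tcp_rot: [0.706, 0.708, 0.0, -0.0]
contact_force: [-2.0, 1.3, 4.1]
opening: -0.002
finger_force: 1.7
```

Emit:
send_rows(moves="0 0 0 0 0 0.005 -1;0 0 0 0 0 0.01 -1;0 0 0 0 0 0.01 -1")

```text
time: 9.2
eef_pos: [0.4188, 0.1848, 0.1109]
tcp_rot: [0.706, 0.708, -0.0, -0.0]
contact_force: [-4.3, -0.1, 9.7]
opening: 0.003
finger_force: 4.7
```

Emit:
send_rows(moves="0 0 0 0 0 0.005 -1;0 0 0 0 0 0.008 -1;0 0 0 0 0 0.008 -1")

```text
time: 9.57
eef_pos: [0.4189, 0.1848, 0.1108]
tcp_rot: [0.706, 0.708, -0.0, -0.0]
contact_force: [-9.1, -0.8, 16.8]
opening: -0.0
finger_force: 8.8
```

Hard on the bottom (16.8 N, no further travel). Release and rise.

Emit:
send_rows(moves="0 0 0 0 0 -0.03 -1;0 0 0 0 0 -0.1 -1;0 0 0 0 0 -0.25 -1;0 0 0 0 0 -0.5 -1;0 0 0 0 0 -0.8 -1;0 0 0 -0.1 0 -1 -1;0 0 0 -0.1 0 -1 -1;0 0 0 -0.1 0 -1 -1")

```text
time: 10.58
eef_pos: [0.4183, 0.1644, 0.3073]
tcp_rot: [0.706, 0.708, -0.0, -0.0]
contact_force: [0.9, -0.1, -0.0]
opening: -0.002
finger_force: 0.0
```

Run:
```python
from h import *
s=ctrl.get_state();print(s['eef_pos'],s['contact_force'],s['time'])
w=ctrl.read_camera('wrist');im=w['image']
print([(b,cast(w,*b[0],.103)) for b in blobs(im,(50,100,40),(85,255,255),60)])
cv2.imwrite('pics/w6.png',cv2.resize(im[:,:,::-1],None,fx=1.4,fy=1.4))
```

```text
[0.4182644  0.16442572 0.30729899] [ 0.88483623 -0.14465038 -0.03143311] 10.575
[(([257.7, 155.7], 398, [247, 145, 22, 23]), array([0.41881211, 0.18417653, 0.103     ]))]
```

View pics/w6.png

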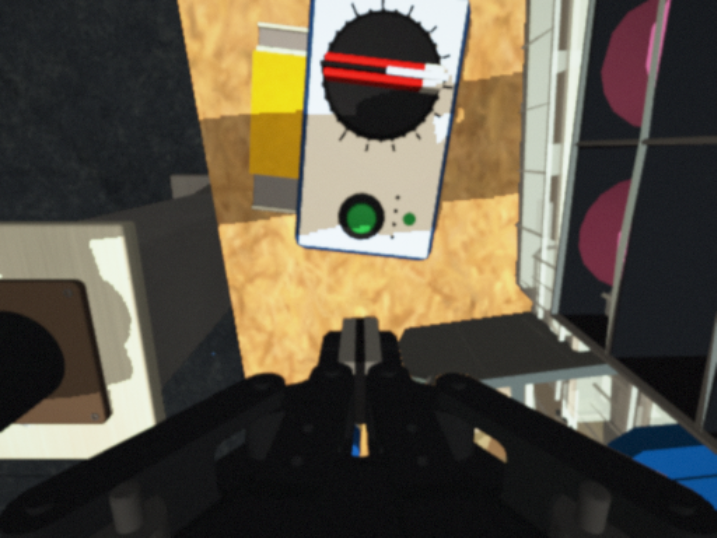

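The dial's bar still points to the sixth tick (tip at (447,77)), and the button at (360,217) is back up with the arm well clear. I'm handing in the job.

```bash
python3 -c "
from plant import ctrl
print(ctrl.sign_off())"
```

```text
the job is handed in; nothing more can be done
None
```

The dial was pushed exactly four clicks clockwise (second tick to sixth), then the green start button was pressed to its stop and released, and the job was handed in at about 10.6 s; no verdict came back.

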